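# Open the locked guard slide of a fingerprint scanner with the reset pin

### The arm

A 6-joint arm with a two-finger parallel gripper is mounted at the origin on the work surface. World frame = base frame: x ahead of the robot, y to its left, z up, the work surface at z = 0. Lengths are in mm, angles in rad, forces in N, time in s.
With the tool pointing down it reaches from about 350 to 775 mm from the base axis. Payload 7.3 kg.
Tool frame: the origin (TCP) lies between the finger pads; the fingertips stand 8 mm ahead of it and the grasp point (between the pads) lies 11 mm behind it; y points along the fingers, z is the direction in which the jaws open and shut, and the axes are right-handed (so a half turn about y gives the same grasp; the last joint's range is limited). The gripper opens to 92 mm and grips with 3 to 60 N. Pads are 19 mm wide; open, the fingers measure 130 mm over their backs; the gripper's body (75 mm by 190 mm) begins 47 mm behind the grasp point.
Start: joints at [1.085, 0.342, 1.524, -0, 1.275, -0.146], TCP at [174.968, 495.006, 234.741] pointing down, gripper open.
Joint ranges: [-2.53, 2.53], [-0.77, 2.02], [0.04, 2.7], [-1, 4.14], [0.28, 2.66], [-3.11, 3.11]. Speed limits (rad/s): [2.57, 2.57, 3.14, 3.14, 3.14, 3.14].

### API

Orientations are given as [roll, pitch, yaw] about the fixed x, y, z axes, in that order (R = Rz(yaw) Ry(pitch) Rx(roll)).
In Python, from plant import bot, vision, job gives the robot as it stands. The module is installed in compiled form; this text tells all that it offers.
- The arm moves only by the tool arm_command, never from a script. Its argument "deltas" is a list of rows, each a list of 4 numbers: the shift along the tool's x, y, z in m, then the turn about the tool's y in degrees. In form: [[x, y, z, twist], ...]. A call has 1 to 5 rows; each row shifts and turns the commanded pose from where the row before left it, along the tool's axes as they then stand; what a row does not reach is not made up. A row lasts 1/10 s, in which the tool goes at most 50 mm and 8.59 degrees, less where a joint would pass 70% of its speed; a pose out of reach is approached as far as the arm can. A call is refused whole if a number of a shift passes 0.05 or a number of a turn 8.59, either way. A call with a gripper value outside its range is refused whole. "claw" is the closure in counts, from 0 (fully open) to 255 (shut), set as the call begins (left out, the last holds). The fingers move at their own pace and stop on an object; the grip force is fixed at half the most. Time passes only in rows, so rows that do not move let the fingers close. It gives the time, the measured TCP pose, the force and the opening at its end, in the units of the state.
- bot.get_obs(): the state, without advancing time (a new reading comes with each control period).
- vision.capture(name): name is "side" or "top" or "wrist"; returns a dict with "img" (400x640x3 uint8, red, green, blue), "camera_matrix" (3x3 intrinsics, pixels), "dist_coeffs" ([k1, k2, p1, p2, k3] as OpenCV has them; the pictures are not rectified), "world_to_cam" (4x4, takes a point from world to camera coordinates); the wrist camera has in their place "mount" (4x4, takes a point from camera to tool coordinates, whose origin is the TCP and whose axes are the tool frame's). Camera axes: x right, y down, z forward; pixel columns grow to the right and rows downward; lengths in mm; the calibration is good to about 2 mm. A picture is of the moment at which its call begins: read the wrist's pose just before it. There is no depth.
- job.close_job(): hands the job in, once; it reports no verdict.
Trained networks look in a picture, given as the dict that the camera call returned (one of the last four; its "shot" number tells which), for a name from the list of things; names that differ only in an ending like _2 or _b are one class to them, and where a whole thing is asked for, a point or a joint stands for the part that bears it (a point fixed in the world has none). Each returns a list of dicts, best first, with "confidence" (0 to 1); they miss things now and then, are a little off and sometimes report something else, mostly with a low value. They report only what shows in the picture. A call takes as long as a camera call. They do not tell look-alikes from the thing itself.
- vision.find_in(picture, name): "xyz" ([x, y, z] in mm, in the coordinates of the camera as it stood for that picture, good to about 4 mm: the middle of the surface that is visible of it).
- vision.regions_of(picture, name): "mask" (400x640 bool, what is visible of it).
The state is a dict: "time": time; "joint_positions": joint angles; "dq": joint speeds; "tau": joint torques, N m; "tool_pos": TCP position; "tcp_rot": TCP orientation; "contact_force": force on the tool from outside, world axes, zero at the start; "moment": the same for the moment, N m; "grip_width": finger opening in mm.
Only numpy, scipy, OpenCV 4.12 (cv2) and the standard library are available. Lean on these libraries where they do the work, as an engineer would, in place of code of your own. Each camera call takes 0.05 s, during which the arm holds its last target. There are 200 camera calls.

### The job

Free the clear guard slide of the fingerprint scanner so that it can be changed: take the yellow-handled reset pin from its stand, press the orange release button at the bottom of the slide's recess with the pin's point and, keeping it held down, use the pin to push the slide out towards the open end of its channel until it stops. Work gently, press and push only with the pin, then stand the pin back in its stand fully home and leave the slide out and everything else where it was.

Things in the scene. Friction and masses are not known exactly. Their poses are not given: they have to be found in the camera images.
- scanner: Desk fingerprint scanner, fixed, 180 (x) x 190 (y) x 115 mm tall, black case, silver deck. Origin: centre of its underside. In its deck, flush, lies the black-framed clear guard slide over green lit glass, in a channel open at the scanner's +y side. The plastic breaks when the pin's loads on the button and on the recess wall add up to more than 25 N.
- guard_slide (a joint): How far the guard slide (104 x 130 x 20 mm) is out along the scanner's +y, in m: 0 = home, locked (0.7 mm play), 0.048 = end stop, jutting 33 mm over the side. Free, it takes 3 N to move and stays where left. With the button up two catches lock it, at home and at 25 mm: keep it down while passing 0 to 15 and 22 to 39 mm. Side load on a closed catch jams it.
- button_module: The release button in the recess; this origin lies on the hole's axis, 20 mm below the deck, and does not sink with the press. Orange cap 7 mm across, face 4 to 12 mm below the deck at rest: this differs from slide to slide and must be felt. Travel 5 mm, spring 1.2 N/mm, preload 1 N: catches let go at 4 to 4.6 mm (6 N), bottom at 5 mm (7 N), then hard; it cracks above 12 N.
- recess (a point): Mouth centre of the release recess, at deck level (115 mm above the desk), in the grey block near the -y end of the guard slide; moves with the slide; its y axis is the push direction, z up. Round hole of 8 mm with a 2.5 mm wide chamfer (13 mm at the mouth); the pin in it presses the button and pushes on the hole's wall.
- pin: Reset pin, about 70 g, loose, 94 mm long: steel point 4 mm thick, 24 mm long, round end; then a round yellow-painted metal handle 14 mm thick, 70 mm long, with a flat lower shoulder. Origin: the end of the point; z runs from there along the tool, so the handle spans z = 24 to 94 mm. Starts upright in its stand.
- pin_stand: Weighted stand, fixed, 56 x 56 x 46 mm, grey, blue upper part. Origin: centre of its underside. In its middle an 18 mm hole 20 mm deep for the handle (4 mm chamfer), below it a 9 mm hole to the desk for the point (3 mm chamfer). Pin home: shoulder on the ledge 26 mm above the desk, its end 2 mm above the desk, 50 mm of handle above the stand.
- wipes_tub: Bystander: blue tub of wipes with a white lid, 68 mm across, 113 mm tall; origin at the centre of its underside.
- spray_bottle: Bystander: white spray bottle with a green band, 70 mm across, 216 mm tall; origin at the centre of its underside.
- swab_box: Bystander: blue and white carton, 75 x 120 x 55 mm; origin at the centre of its underside.
Mind the look-alikes: they are no part of the job. Of the things like the pin_stand, leave any that is green or red; of the rest the smaller one is meant.

How it is judged (in metres and radians):
On the way, in this order (a step that is already met when the one before it is completed fails the run):
1. the pin presses the release button down with the guard slide still at home (contact force between pin and button_module above 4 N and value of joint guard_slide below 0.012 m), for 0.05 s.
2. with the pin holding the button down, the guard slide is pushed past its second catch (contact force between pin and button_module above 2 N and value of joint guard_slide above 0.03 m), for 0.05 s.
At the end, for the whole second after the job is handed in: The guard slide is out by more than 43 of its 48 mm; the pin stands upright (within 0.15 rad), at rest and home in its stand, its point within 6 mm of the stand's axis and less than 6 mm above the desk; tub, bottle and carton are within 20 mm of where they stood (value of joint guard_slide above 0.043 m and horizontal distance between pin and pin_stand below 0.006 m and z of pin in the frame of pin_stand below 0.006 m and angle between pin's own z axis and vertical below 0.15 rad and linear speed of pin below 0.02 m/s and distance of each of wipes_tub, spray_bottle, swab_box from where it was at the start of the episode below 0.02 m); the robot touches nothing.
It fails at once if the pin bears on the release button with more than 12 N (contact force between pin and button_module above 12 N).
It fails at once if the pin bears on the scanner (button and recess wall added) with more than 25 N (contact force between pin and scanner above 25 N).
It fails at once if the gripper or the arm touches the scanner with more than 2 N (contact force between any of the fingers, the arm and scanner above 2 N).
It fails at once if a bystander is knocked over (angle between any of wipes_tub, spray_bottle, swab_box's own z axis and vertical above 0.3 rad).
It also fails if it takes over 67 s, if anything falls off the work surface, if the arm or the gripper's body presses on something with over 40 N, if the wrist force passes 120 N, or if a joint passes its speed limit or range.

## Working session

There is one attempt and no reset: what is moved stays moved. The work goes in short steps, Python scripts to look and compute and a tool call to move; the robot and the scene stay as the last step left them, time stands still between calls to the robot, and variables do not carry over. Pictures are saved under pics/ and viewed, about 8 in all and at most 12, crops included, and the job is handed in when it is done.

Besides the shell and the picture viewer there is one more tool, called by a JSON object that holds its "name" and its "arguments". arm_command: Moves the arm, as the interface text tells. Its arguments: {"type":"object","properties":{"deltas":{"type":"array","items":{"type":"array","items":{"type":"number"}}},"claw":{"type":"number"}},"required":["deltas"]}

```bash
mkdir -p pics; cat > h.py <<'E'
import numpy as np, cv2
from scipy.spatial.transform import Rotation as R
from plant import bot, vision, job
def tool():
    o=bot.get_obs(); T=np.eye(4); T[:3,:3]=R.from_euler('xyz',o['tcp_rot']).as_matrix(); T[:3,3]=o['tool_pos']; return T
def shot(n):
    T=tool(); p=vision.capture(n)
    p['c2w']= T@np.array(p['mount']) if n=='wrist' else np.linalg.inv(np.array(p['world_to_cam'])); return p
def pix(p,u,v,z):
    K=np.array(p['camera_matrix']);d=np.array(p['dist_coeffs'])
    q=cv2.undistortPoints(np.array([[[u,v]]],float),K,d)[0,0]; C=p['c2w']; r=C[:3,:3]@[q[0],q[1],1]; o=C[:3,3]
    return o+r*(z-o[2])/r[2]
def proj(p,X):
    W=np.linalg.inv(p['c2w']); return cv2.projectPoints(np.array(X,float).reshape(-1,1,3),cv2.Rodrigues(W[:3,:3])[0],W[:3,3],np.array(p['camera_matrix']),np.array(p['dist_coeffs']))[0][:,0]
def find(p,n):
    return [(round(f['confidence'],2),(p['c2w']@np.r_[f['xyz'],1])[:3].round(1)) for f in vision.find_in(p,n)]
def save(p,n,crop=None,s=1):
    im=p['img'][:,:,::-1]
    if crop: a,b,c,d=crop; im=im[b:d,a:c]
    cv2.imwrite('pics/'+n+'.png',cv2.resize(im,None,fx=s,fy=s,interpolation=cv2.INTER_CUBIC))
E
python3 - <<'E'
from h import *
print(bot.get_obs()); print(tool().round(2))
for c in ['top','side']:
    p=shot(c); save(p,c+'1')
    print(c,p['c2w'].round(2).tolist())
    for n in ['scanner','recess','button_module','guard_slide','pin','pin_stand','wipes_tub','spray_bottle','swab_box']: print(n,find(p,n))
a=cv2.imread('pics/top1.png');b=cv2.imread('pics/side1.png')
E
```

```text
{'time': 0.0, 'joint_positions': array([ 1.08500595e+00,  3.42706030e-01,  1.52506607e+00, -1.40802648e-05,
        1.27539974e+00, -1.46032135e-01]), 'dq': array([ 0.00030152, -0.00025769, -0.00036437,  0.00093309,  0.00179334,
       -0.00054713]), 'tau': array([ 5.08998983e-04, -4.31231582e+01, -2.44217920e+01,  7.17360084e-02,
        5.59050974e-02, -1.51957056e-04]), 'tool_pos': array([174.76219891, 494.61433977, 234.0365044 ]), 'tcp_rot': array([-1.57236067e+00,  2.16473316e-04, -3.39754306e-01]), 'contact_force': array([-0.56685262,  0.22722683, -0.42873154]), 'moment': array([-0.02997932, -0.01708983, -0.07035083]), 'grip_width': 91.70708450135119}
[[ 9.4000e-01 -0.0000e+00  3.3000e-01  1.7476e+02]
 [-3.3000e-01 -0.0000e+00  9.4000e-01  4.9461e+02]
 [-0.0000e+00 -1.0000e+00 -0.0000e+00  2.3404e+02]
 [ 0.0000e+00  0.0000e+00  0.0000e+00  1.0000e+00]]
top [[0.01, -1.0, 0.1, 410.27], [-1.0, -0.01, 0.01, -29.62], [-0.01, -0.1, -1.0, 1255.48], [0.0, 0.0, 0.0, 1.0]]
scanner [(0.78, array([549.2, -17.7, 111.8]))]
recess [(0.86, array([546.7,  -2.9, 116.7]))]
button_module []
guard_
[... 368 characters left out ...]
ab_box [(0.81, array([ 692.2, -297.7,   51.7]))]
side [[1.0, -0.07, 0.06, 459.0], [-0.09, -0.68, 0.73, -715.14], [-0.01, -0.73, -0.68, 730.62], [0.0, 0.0, 0.0, 1.0]]
scanner [(0.94, array([551.5, -68.4, 116. ]))]
recess [(0.71, array([547.4,  -7.4, 116.1]))]
button_module []
guard_slide [(0.79, array([546.6,  -3.6, 114.6])), (0.61, array([435.8, 241.4,  79.1]))]
pin [(0.56, array([ 416.1, -257.7,   78.5]))]
pin_stand [(0.92, array([ 423.2, -275.1,   44.5])), (0.86, array([ 304.3, -176.8,   58.4])), (0.82, array([ 397.6, -380.3,   47.3])), (0.73, array([ 540.3, -332.9,   62.2]))]
wipes_tub [(0.7, array([436.8, 242.2,  79.6]))]
spray_bottle []
swab_box [(0.66, array([ 691.9, -324.6,   55. ]))]
```

View pics/top1.png

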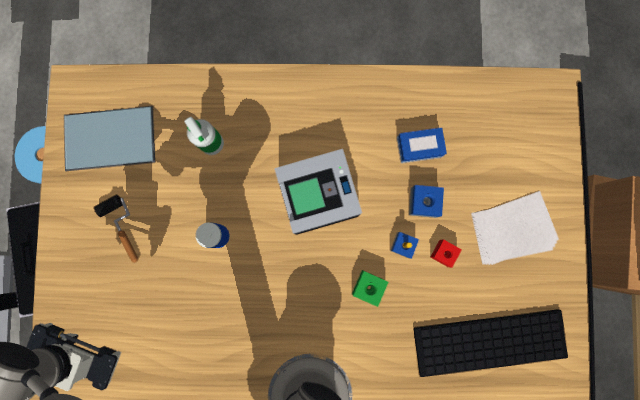

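View pics/side1.png

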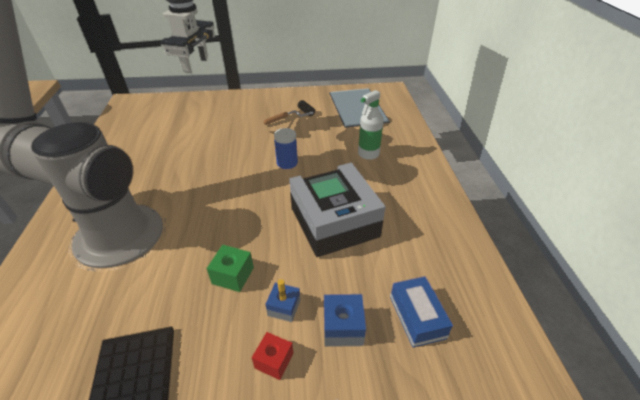

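The top view shows the yellow pin at px (408,244), in the small blue stand. The larger blue block and the green and red ones are look-alikes. The scanner is at (318,192), with its grey recess block at (330,190) and its open end to the left (world +y, yaw about 15°).

```bash
cat >> h.py <<'E'
def plan(x,y,z,head=None,n=None,vmax=48):
    "rows of tool-frame deltas to reach TCP x,y,z with jaw (tool z) heading in deg"
    T=tool(); P=T[:3,3]; D=np.array([x,y,z])-P; h0=np.degrees(np.arctan2(T[1,2],T[0,2]))
    dh=0 if head is None else (head-h0+180)%360-180
    n=n or int(max(np.ceil(np.linalg.norm(D)/vmax),np.ceil(abs(dh)/8.5),1))
    Rm=T[:3,:3]
    print('dist',np.linalg.norm(D).round(1),'dhead',round(dh,2))
    for i in range(n):
        d=Rm.T@(D/n)/1000; print([round(float(q),4) for q in d]+[round(-dh/n,2)])
        Rm=Rm@R.from_euler('y',-dh/n,degrees=True).as_matrix()
E
python3 - <<'E'
from h import *
p=shot('wrist'); print(np.array(p['mount']).round(3)); print(p['camera_matrix'])
p=shot('top')
for n in ['scanner','pin_stand','pin']:
  for m in vision.regions_of(p,n)[:4]:
    c=cv2.minAreaRect(np.argwhere(m['mask'])[:,::-1].astype(np.float32)); print(n,round(m['confidence'],2),c,pix(p,*c[0],{'scanner':115,'pin_stand':46,'pin':90}[n]).round(1))
plan(420,60,290,105)
E
```

```text
[[ 1.00000e-03  9.63000e-01  2.71000e-01 -7.28830e+01]
 [ 0.00000e+00 -2.71000e-01  9.63000e-01 -1.50384e+02]
 [ 1.00000e+00 -0.00000e+00 -0.00000e+00 -1.28000e-01]
 [ 0.00000e+00  0.00000e+00  0.00000e+00  1.00000e+00]]
[[318.47330262   0.         322.84288197]
 [  0.         318.47330262 199.96370033]
 [  0.           0.           1.        ]]
scanner 0.96 ((318.7735595703125, 191.70753479003906), (70.46595764160156, 72.5263671875), 74.05460357666016) [552.4 -18.7 115. ]
pin_stand 0.88 ((425.4654541015625, 201.1560821533203), (34.05812454223633, 30.011093139648438), 3.012787342071533) [ 537.9 -311.2   46. ]
pin_stand 0.76 ((369.2938232421875, 287.96392822265625), (29.14043426513672, 29.749643325805664), 23.96249008178711) [ 301.3 -156.9   46. ]
pin_stand 0.67 ((403.7485046386719, 244.60354614257812), (22.76923370361328, 20.846155166625977), 22.61986541748047) [ 418.6 -250.5   46. ]
pin_stand 0.56 ((445.4000549316406, 253.2000274658203), (25.043960571289062, 21.466251373291016), 26.56505012512207) [ 396.2 -364.1   46. ]
pin 0.57 ((420.7699890136719, 144.38999938964844), (30.122751235961914, 48.36610794067383), 81.8698959350586) [ 686.2 -290.6   90. ]
dist 502.3 dhead 34.47
[0.0342, -0.005, -0.0299, np.float64(-3.13)]
[0.0325, -0.005, -0.0317, np.float64(-3.13)]
[0.0307, -0.005, -0.0334, np.float64(-3.13)]
[0.0288, -0.005, -0.035, np.float64(-3.13)]
[0.0269, -0.005, -0.0366, np.float64(-3.13)]
[0.0248, -0.005, -0.038, np.float64(-3.13)]
[0.0227, -0.005, -0.0393, np.float64(-3.13)]
[0.0206, -0.005, -0.0405, np.float64(-3.13)]
[0.0183, -0.005, -0.0415, np.float64(-3.13)]
[0.016, -0.005, -0.0425, np.float64(-3.13)]
[0.0137, -0.005, -0.0433, np.float64(-3.13)]
```

{"name": "arm_command", "arguments": {"deltas": [[0.034,-0.005,-0.03,-3.1],[0.0325,-0.005,-0.0315,-3.1],[0.0305,-0.005,-0.0335,-3.1],[0.029,-0.005,-0.035,-3.1],[0.027,-0.005,-0.0365,-3.1]]}}

```text
time: 1.75
tool_pos: [286.5, 295.7, 260.1]
tcp_rot: [-1.57, -0.001, -0.066]
contact_force: [1.3, -0.0, -0.5]
grip_width: 91.8
```

{"name": "arm_command", "arguments": {"deltas": [[0.025,-0.005,-0.038,-3.1],[0.0225,-0.005,-0.039,-3.1],[0.0205,-0.005,-0.0405,-3.1],[0.0185,-0.005,-0.0415,-3.1],[0.016,-0.005,-0.0425,-3.1]]}}

```text
time: 2.25
tool_pos: [397.2, 97.6, 285.2]
tcp_rot: [-1.571, -0.001, 0.203]
contact_force: [0.8, 0.2, -0.2]
grip_width: 91.9
```

```bash
python3 - <<'E'
from h import *
print(tool().round(3))
plan(535,-5,235,104.8)
E
```

```text
[[ 9.79000e-01  1.00000e-03 -2.02000e-01  3.97210e+02]
 [ 2.02000e-01  0.00000e+00  9.79000e-01  9.75560e+01]
 [ 1.00000e-03 -1.00000e+00  0.00000e+00  2.85246e+02]
 [ 0.00000e+00  0.00000e+00  0.00000e+00  1.00000e+00]]
dist 179.0 dhead 3.15
[0.0285, 0.0126, -0.0321, np.float64(-0.79)]
[0.0281, 0.0126, -0.0325, np.float64(-0.79)]
[0.0277, 0.0126, -0.0328, np.float64(-0.79)]
[0.0272, 0.0126, -0.0332, np.float64(-0.79)]
```

{"name": "arm_command", "arguments": {"deltas": [[0.0285,0.0126,-0.032,-0.8],[0.028,0.0126,-0.0325,-0.8],[0.0275,0.0126,-0.033,-0.8],[0.027,0.0126,-0.033,-0.8],[0,0,0,0]]}}

```text
time: 2.75
tool_pos: [535.9, -6.6, 231.4]
tcp_rot: [-1.57, 0.003, 0.254]
contact_force: [-0.1, -0.3, 0.3]
grip_width: 91.5
```

```bash
python3 - <<'E'
from h import *
print(tool().round(3))
p=shot('wrist'); save(p,'w1',(160,60,560,340),2)
for n in ['scanner','recess','button_module','guard_slide']: print(n,find(p,n))
for n in ['recess','guard_slide','scanner','button_module']:
  for m in vision.regions_of(p,n)[:2]:
    c=cv2.minAreaRect(np.argwhere(m['mask'])[:,::-1].astype(np.float32)); q=cv2.boxPoints(c)
    print(n,round(m['confidence'],2),c,pix(p,*c[0],115).round(1),[pix(p,*a,115).round(1)[:2].tolist() for a in q])
# orange blob
hsv=cv2.cvtColor(p['img'],cv2.COLOR_RGB2HSV); m=cv2.inRange(hsv,(5,120,80),(22,255,255)); 
n,l,s,c=cv2.connectedComponentsWithStats(m)
print([(s[i].tolist(),c[i].round(1).tolist()) for i in range(1,n) if s[i,4]>4 and s[i,4]<500])
E
```

```text
[[ 9.68000e-01 -3.00000e-03 -2.51000e-01  5.35874e+02]
 [ 2.51000e-01 -0.00000e+00  9.68000e-01 -6.63500e+00]
 [-3.00000e-03 -1.00000e+00  0.00000e+00  2.31416e+02]
 [ 0.00000e+00  0.00000e+00  0.00000e+00  1.00000e+00]]
scanner [(0.67, array([531.6, -18.3, 121. ]))]
recess [(0.7, array([542.2,  -3.8, 115.3]))]
button_module []
guard_slide [(0.69, array([546.8,  -3.6, 110.3]))]
recess 0.79 ((322.11297607421875, 207.97195434570312), (113.98145294189453, 154.3983612060547), 87.69403076171875) [544.8  -5.1 115. ] [[515.9, -81.3], [478.6, 42.1], [576.6, 78.6], [618.4, -57.7]]
guard_slide 0.94 ((322.3279113769531, 207.76495361328125), (115.12329864501953, 154.46737670898438), 87.47388458251953) [544.6  -5.  115. ] [[515.5, -81.4], [477.7, 41.8], [576.6, 79.0], [619.0, -57.1]]
scanner 0.7 ((302.6397399902344, 207.5411376953125), (193.99864196777344, 227.21180725097656), 87.96908569335938) [548.7 -21.7 115. ] [[496.0, -132.0], [443.9, 44.2], [610.8, 108.1], [674.0, -100.6]]
[([93, 0, 15, 7, 74], [100.5, 2.3]), ([270, 208, 7, 6, 33], [273.1, 210.7]), ([497, 256, 17, 55, 285], [507.8, 283.2]), ([557, 322, 34, 5, 113], [575.2, 323.6]), ([307, 327, 63, 7, 115], [331.7, 328.2]), ([371, 327, 6, 2, 6], [373.5, 327.2]), ([378, 327, 12, 2, 14], [383.4, 327.2]), ([391, 327, 51, 2, 52], [415.5, 327.0])]
```

View pics/w1.png

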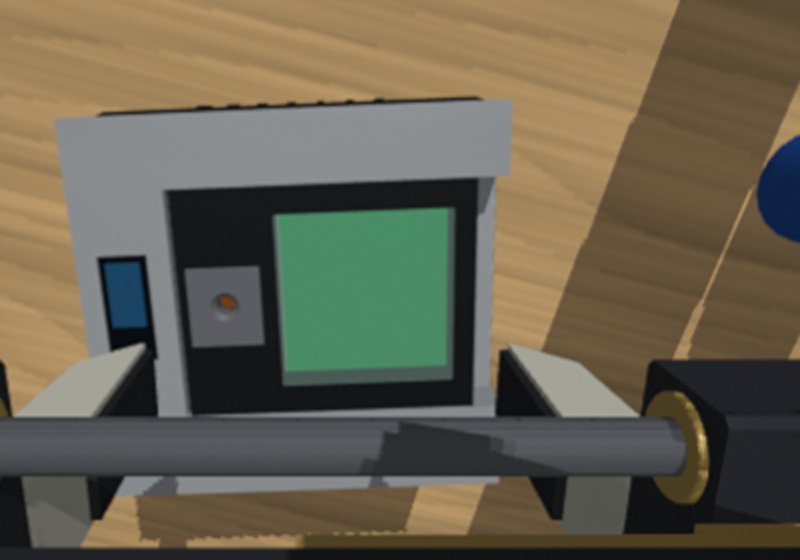

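The wrist view shows the slide flush in the scanner. The recess hole is at full-image px ≈(272.5,213), with the orange cap visible inside and the green glass to its right (+y).

```bash
python3 - <<'E'
from h import *
p=shot('wrist')
cs=[(p_[0]/2+160,p_[1]/2+60) for p_ in [(225,306),(186,269),(260,266),(264,345),(191,348),(167,190),(476,179),(190,413),(470,404),(57,120),(512,100)]]
W=[pix(p,*c,115) for c in cs]
for w in W: print(w.round(1))
ang=lambda a,b: np.degrees(np.arctan2(*(W[b]-W[a])[[1,0]]))
print('head push',ang(5,6),ang(7,8),ang(9,10),'blockc',np.mean(W[1:5],0).round(1))
t=shot('top'); s=shot('side')
for q in (t,s): print(proj(q,[W[0],np.mean(W[1:5],0)]))
save(t,'t_s',(270,140,370,240),5)
plan(418,-252,200,100)
E
```

```text
[559.7 -42.7 115. ]
[547.4 -62.9 115. ]
[537.7 -31.7 115. ]
[573.4 -21.6 115. ]
[583.3 -53.3 115. ]
[515.4 -77.5 115. ]
[477.5  47.8 115. ]
[615.5 -47.3 115. ]
[577.6  78.2 115. ]
[ 498.5 -126.9  115. ]
[443.2  51.9 115. ]
head push 106.79473551762268 106.80802637525792 107.18160249902752 blockc [560.4 -42.4 115. ]
[[328.03639619 189.0174726 ]
 [327.93001775 188.72820118]]
[[338.26413112 198.49591066]
 [338.55964507 198.39736002]]
dist 276.5 dhead -4.76
[-0.0292, 0.0058, -0.0352, np.float64(0.79)]
[-0.0287, 0.0058, -0.0356, np.float64(0.79)]
[-0.0282, 0.0058, -0.036, np.float64(0.79)]
[-0.0277, 0.0058, -0.0364, np.float64(0.79)]
[-0.0272, 0.0058, -0.0368, np.float64(0.79)]
[-0.0267, 0.0058, -0.0371, np.float64(0.79)]
```

{"name": "arm_command", "arguments": {"deltas": [[-0.029,0.006,-0.035,0],[-0.029,0.006,-0.035,0],[-0.029,0.006,-0.035,0],[-0.029,0.006,-0.035,0],[-0.029,0.006,-0.035,0]]}}

```text
time: 3.85
tool_pos: [437.0, -210.9, 204.3]
tcp_rot: [-1.571, -0.001, 0.258]
contact_force: [0.6, -0.6, -0.1]
grip_width: 92.0
```

{"name": "arm_command", "arguments": {"deltas": [[-0.029,0.006,-0.035,-1.7],[0,0,0,0],[0,0,0,0]]}}

```text
time: 4.15
tool_pos: [418.3, -251.4, 198.2]
tcp_rot: [-1.57, -0.0, 0.284]
contact_force: [0.6, 0.7, -0.2]
grip_width: 91.5
```

```bash
python3 - <<'E'
from h import *
print(tool().round(3))
p=shot('wrist'); save(p,'w2',(160,40,480,280),2.5)
for n in ['pin','pin_stand']: print(n,find(p,n))
for n,z in [('pin',96),('pin_stand',46)]:
  for m in vision.regions_of(p,n)[:3]:
    c=cv2.minAreaRect(np.argwhere(m['mask'])[:,::-1].astype(np.float32)); q=cv2.boxPoints(c)
    print(n,round(m['confidence'],2),c,pix(p,*c[0],z).round(1))
print('yellow')
for q in (p,shot('top'),shot('side')):
  hsv=cv2.cvtColor(q['img'],cv2.COLOR_RGB2HSV); m=cv2.inRange(hsv,(18,150,100),(34,255,255)); n,l,s,c=cv2.connectedComponentsWithStats(m)
  print([(s[i].tolist(),c[i].round(1).tolist()) for i in range(1,n) if 15<s[i,4]<3000])
  print(proj(q,[[418,-252,96],[418,-252,46]]).round(1).tolist())
E
```

```text
[[ 9.60000e-01 -0.00000e+00 -2.80000e-01  4.18328e+02]
 [ 2.80000e-01  1.00000e-03  9.60000e-01 -2.51407e+02]
 [ 0.00000e+00 -1.00000e+00  1.00000e-03  1.98232e+02]
 [ 0.00000e+00  0.00000e+00  0.00000e+00  1.00000e+00]]
pin [(0.94, array([ 413.2, -259.1,   92.8]))]
pin_stand [(0.87, array([ 394.3, -370.5,   46.9])), (0.64, array([ 414.6, -258.6,   44.4])), (0.61, array([ 508.5, -300. ,   63.3])), (0.56, array([ 300., -159.,   60.]))]
pin 0.97 ((317.0, 192.0), (30.0, 16.0), 90.0) [ 411.3 -258.5   96. ]
pin_stand 0.8 ((209.3963165283203, 129.0789031982422), (70.07854461669922, 67.33708190917969), 43.2642936706543) [ 393.8 -368.5   46. ]
pin_stand 0.75 ((455.3892822265625, 92.45657348632812), (93.42507934570312, 105.04246520996094), 43.21009063720703) [ 299.8 -161.4   46. ]
pin_stand 0.58 ((318.55999755859375, 183.92001342773438), (60.40000534057617, 61.20000457763672), 36.869895935058594) [ 415.6 -256.7   46. ]
yellow
[([313, 179, 12, 7, 48], [318.9, 181.1]), ([310, 186, 16, 23, 304], [317.6, 197.1]), ([556, 323, 13, 6, 29], [562.1, 325.2]), ([569, 330, 14, 3, 23], [575.6, 331.0])]
[[322.4, 201.7], [322.5, 187.5]]
[]
[[407.8, 244.7], [404.3, 244.8]]
[([278, 279, 7, 21, 94], [281.1, 288.5])]
[[281.2, 279.5], [283.0, 293.7]]
```

View pics/w2.png

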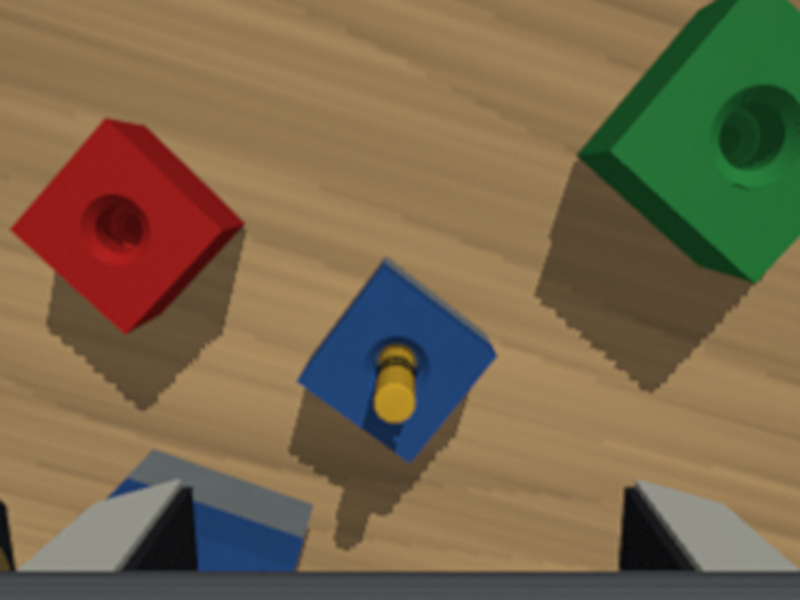

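The stand's top is centred near full px (319,186) and the handle top is at (318,200). The pin stands upright in the small blue stand.

```bash
python3 - <<'E'
from h import *
p=shot('wrist')
f=lambda a,b,z:print(pix(p,a/2.5+160,b/2.5+40,z).round(1))
f(395,402,96); f(402,358,46); f(397,365,46)
for c in [(385,262),(497,355),(408,462),(299,381)]: f(*c,46)
E
```

```text
[ 419.4 -254.3   96. ]
[ 415.4 -253.4   46. ]
[ 418.6 -254.5   46. ]
[ 381.7 -270.    46. ]
[ 403.7 -218.3   46. ]
[ 455.9 -238.9   46. ]
[ 435.7 -289.6   46. ]
```

{"name": "arm_command", "arguments": {"deltas": [[0,0.04,-0.003,0],[0,0.04,0,0],[0,0.035,0,0],[0,0.022,0,0],[0,0,0,0]]}}

```text
time: 5.05
tool_pos: [418.2, -252.1, 58.7]
tcp_rot: [-1.566, 0.003, 0.287]
contact_force: [0.5, 0.5, 1.5]
grip_width: 92.2
```

```bash
python3 - <<'E'
from h import *
print(tool().round(3)); p=shot('wrist'); save(p,'w3',(160,100,480,340),2.5); plan(419,-254,61,106.8)
E
```

```text
[[ 9.59000e-01 -5.00000e-03 -2.83000e-01  4.18223e+02]
 [ 2.83000e-01  4.00000e-03  9.59000e-01 -2.52092e+02]
 [-3.00000e-03 -1.00000e+00  5.00000e-03  5.87110e+01]
 [ 0.00000e+00  0.00000e+00  0.00000e+00  1.00000e+00]]
dist 1.2 dhead 0.34
[-0.0005, -0.0005, -0.0009, np.float64(-0.34)]
```

{"name": "arm_command", "arguments": {"deltas": [[0,-0.0005,-0.0015,0],[0,0,0,0],[0,0,0,0],[0,0,0,0],[0,0,0,0]], "claw": 255}}

```text
time: 5.6
tool_pos: [420.2, -255.3, 62.2]
tcp_rot: [-1.571, -0.001, 0.287]
contact_force: [0.0, 0.2, -0.5]
grip_width: 56.5
```

{"name": "arm_command", "arguments": {"deltas": [[0,0,0,0],[0,0,0,0],[0,0,0,0]]}}

```text
time: 5.9
tool_pos: [420.1, -255.1, 61.8]
tcp_rot: [-1.571, -0.0, 0.287]
contact_force: [0.3, 0.0, 0.9]
grip_width: 32.4
```

{"name": "arm_command", "arguments": {"deltas": [[0,0,0,0],[0,0,0,0],[0,0,0,0],[0,0,0,0],[0,0,0,0]]}}

```text
time: 6.4
tool_pos: [420.0, -255.1, 61.7]
tcp_rot: [-1.571, 0.0, 0.287]
contact_force: [0.1, 0.4, -0.5]
grip_width: 13.3
```

```bash
python3 - <<'E'
from h import *
for i in range(4):
  o=bot.get_obs(); print(o['tool_pos'].round(2),o['tcp_rot'].round(4),o['contact_force'].round(2),o['grip_width'].round(1)); p=shot('wrist')
save(p,'w3',(160,100,480,340),2.5)
print([(n,find(p,n)) for n in ['pin','pin_stand']])
E
```

```text
Traceback (most recent call last):
AttributeError: 'float' object has no attribute 'round'
```

View pics/w3.png

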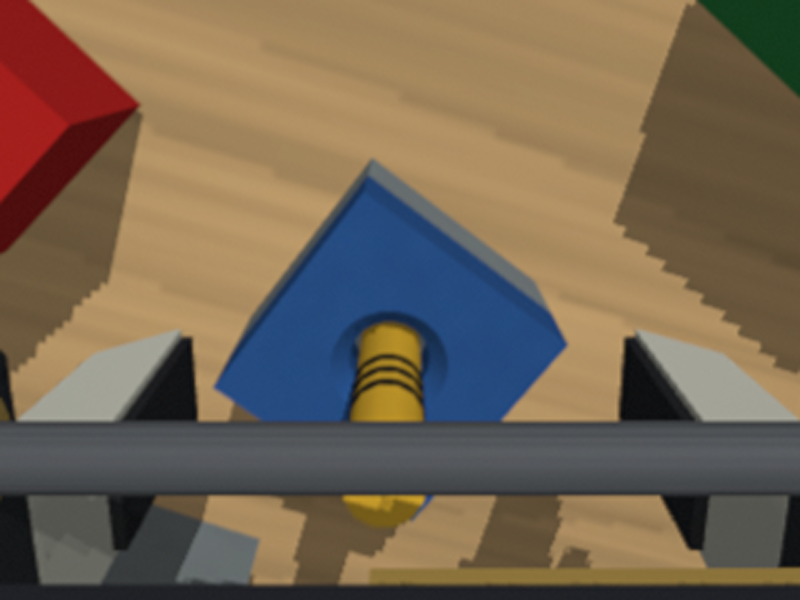

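The image predates the full close: the pin lies between the fingers. The gripper now reads 13.3 mm, so the handle is held. Lifting.

{"name": "arm_command", "arguments": {"deltas": [[0,-0.01,0,0],[0,-0.03,0,0],[0,-0.04,0,0],[0,-0.04,0,0],[0,-0.035,0,0]]}}

```text
time: 6.9
tool_pos: [420.0, -255.1, 219.6]
tcp_rot: [-1.572, -0.001, 0.287]
contact_force: [0.8, -0.7, -0.7]
grip_width: 13.6
```

```bash
python3 - <<'E'
from h import *
o=bot.get_obs(); print(o['tool_pos'],o['contact_force'],o['grip_width'])
plan(560,-43,215,106.8)
E
```

```text
[ 420.00173758 -255.1048588   219.55130567] [ 0.80707587 -0.66658247 -0.67367655] 13.604840433460243
dist 254.2 dhead 0.37
[0.0324, 0.0008, 0.0273, np.float64(-0.06)]
[0.0324, 0.0008, 0.0273, np.float64(-0.06)]
[0.0324, 0.0008, 0.0272, np.float64(-0.06)]
[0.0325, 0.0008, 0.0272, np.float64(-0.06)]
[0.0325, 0.0008, 0.0272, np.float64(-0.06)]
[0.0325, 0.0008, 0.0271, np.float64(-0.06)]
```

{"name": "arm_command", "arguments": {"deltas": [[0.0325,0,0.027,0],[0.0325,0,0.0275,0],[0.0325,0,0.027,0],[0.0325,0,0.0275,0],[0.0325,0,0.027,-0.4]]}}

```text
time: 7.4
tool_pos: [538.0, -77.1, 217.6]
tcp_rot: [-1.571, -0.0, 0.294]
contact_force: [0.6, -1.2, -0.7]
grip_width: 13.3
```

{"name": "arm_command", "arguments": {"deltas": [[0.0325,0.01,0.027,0],[0,0.012,0,0],[0,0,0,0],[0,0,0,0]]}}

```text
time: 7.8
tool_pos: [560.1, -44.2, 195.0]
tcp_rot: [-1.571, 0.001, 0.293]
contact_force: [-0.0, 0.1, -0.7]
grip_width: 13.2
```

```bash
cat > s.py <<'E'
from h import *
import sys
o=bot.get_obs(); print({k:np.round(o[k],3).tolist() for k in ['time','tool_pos','tcp_rot','contact_force','moment','grip_width']})
ps=[shot(c) for c in ('wrist','side','top')]
T=tool(); tip=(T@[0,59.7,0,1])[:3]; print('tip nominal',tip)
for p in ps: print(proj(p,[tip,[560,-42.5,115],(T@[0,35.7,0,1])[:3]]).round(1).tolist())
w,s,_=ps
save(w,'x'+sys.argv[1],(220,140,420,340),3.0)
save(s,'y'+sys.argv[1],(290,120,390,220),5)
a=cv2.imread(f'pics/x{sys.argv[1]}.png')
b=cv2.imread(f'pics/y{sys.argv[1]}.png'); b=cv2.resize(b,(200,200)) if 0 else b
h=500; im=np.hstack([cv2.resize(a,(400,400)),cv2.resize(b,(400,400))]); cv2.imwrite(f'pics/z{sys.argv[1]}.png',im)
E
python3 s.py 1
```

```text
{'time': 7.8, 'tool_pos': [560.09, -44.176, 194.979], 'tcp_rot': [-1.571, 0.001, 0.293], 'contact_force': [-0.033, 0.078, -0.71], 'moment': [0.027, 0.024, 0.018], 'grip_width': 13.156}
tip nominal [560.66158327 -44.73386272 135.97923132]
[[322.1, 220.1], [325.2, 211.0], [322.0, 232.8]]
[[339.0, 192.5], [338.4, 198.4], [339.3, 184.7]]
[[329.0, 187.6], [328.0, 188.9], [329.1, 186.3]]
```

View pics/z1.png

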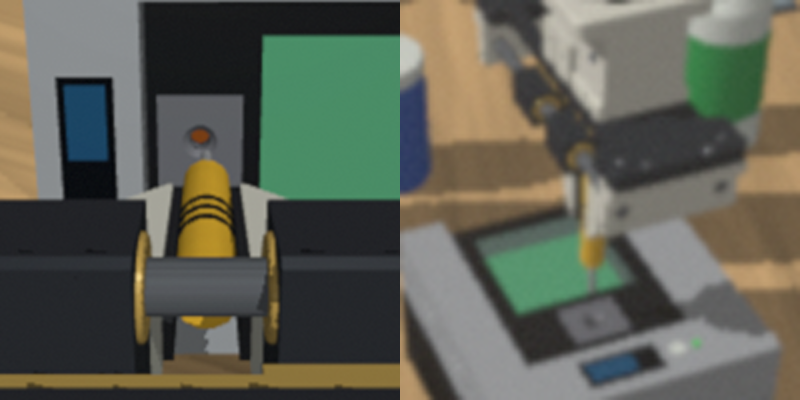

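Left (wrist): the hole is at full px (320,209.5) and the pin tip at (321.5,219). Right (side camera): the hole is at (338.3,200.2) and the tip at (338,192.5). The tip matches its predicted position, but the hole lies a few mm from my earlier estimate.

```bash
python3 - <<'E'
from h import *
w=shot('wrist');s=shot('side');t=shot('top')
print('wrist',pix(w,320,209.5,115),'side',pix(s,338.3,200.2,115))
print('tip wrist',pix(w,321.5,219,136),'side',pix(s,338,192.5,136))
for n in ('recess','button_module'): print(find(w,n),find(s,n))
f=lambda x,y:pix(w,220+x/2,140+y/2,115)
print('block edges',f(157,95),f(244,95),f(140,0),f(143,150))
# precise grey-block / orange center in wrist
im=w['img'][195:222,300:345]; hsv=cv2.cvtColor(im,cv2.COLOR_RGB2HSV); m=cv2.inRange(hsv,(3,120,60),(20,255,255)); print(np.argwhere(m).mean(0)[::-1]+[300,195],m.astype(bool).sum())
E
```

```text
wrist [560.89094602 -47.10936404 115.        ] side [559.02235434 -48.70399422 115.        ]
tip wrist [560.84925342 -45.82218803 136.        ] side [558.27523177 -44.55591835 136.        ]
[(0.68, array([529.6,  -7.3, 112.3]))] [(0.6, array([542.9, -11.4, 112.9]))]
[] []
block edges [549.02894474 -67.35768994 115.        ] [539.70472808 -36.30169857 115.        ] [517.10208355 -82.53395501 115.        ] [571.37310021 -66.70566419 115.        ]
[320.7  207.76] 50
```

{"name": "arm_command", "arguments": {"deltas": [[-0.0008,0.006,-0.0026,0],[0,0.006,0,0],[0,0.003,0,0],[0,0,0,0],[0,0,0,0]]}}

```text
time: 8.8
tool_pos: [560.7, -46.2, 179.7]
tcp_rot: [-1.571, 0.0, 0.294]
contact_force: [-0.2, 0.9, -0.7]
grip_width: 13.5
```

```bash
sed -i "s/(220,140,420,340),3.0/(280,170,360,250),5/; s/(290,120,390,220),5/(310,165,370,225),6/" s.py; python3 s.py 2
```

```text
{'time': 8.8, 'tool_pos': [560.705, -46.172, 179.688], 'tcp_rot': [-1.571, 0.0, 0.294], 'contact_force': [-0.177, 0.891, -0.699], 'moment': [0.066, 0.077, -0.021], 'grip_width': 13.496}
tip nominal [560.89568098 -46.20682202 120.33599466]
[[322.9, 219.6], [328.3, 217.4], [322.9, 232.3]]
[[339.0, 197.8], [338.4, 198.4], [339.3, 190.2]]
[[329.4, 188.3], [328.0, 188.9], [329.6, 187.1]]
```

View pics/z2.png

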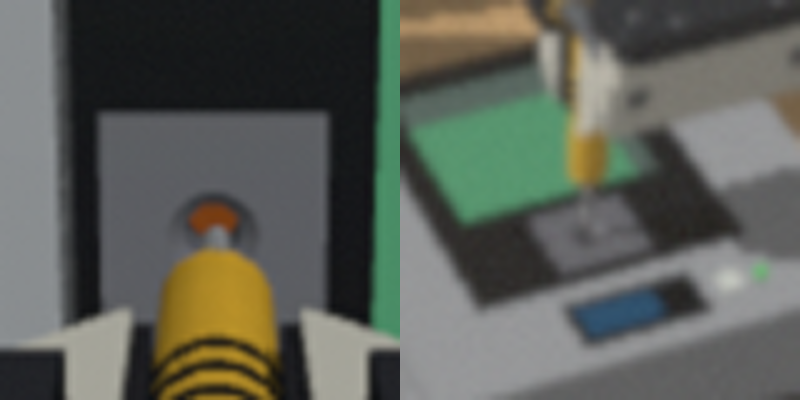

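Wrist: the hole is centred at crop (214,223) and the tip just below it at (217,228), within about 1 mm once the height difference is allowed for. The side view agrees to about 2 mm. Now feeling downward.

{"name": "arm_command", "arguments": {"deltas": [[0,0.002,-0.0008,0],[0,0.002,0,0],[0,0.002,0,0],[0,0,0,0]]}}

```text
time: 9.35
tool_pos: [560.7, -46.9, 173.4]
tcp_rot: [-1.57, 0.001, 0.294]
contact_force: [0.1, 0.8, -1.6]
grip_width: 13.5
```

{"name": "arm_command", "arguments": {"deltas": [[0,0.001,0,0],[0,0.001,0,0],[0,0,0,0]]}}

```text
time: 9.65
tool_pos: [560.9, -46.9, 171.7]
tcp_rot: [-1.571, 0.0, 0.294]
contact_force: [-0.3, 0.2, -1.2]
grip_width: 13.0
```

{"name": "arm_command", "arguments": {"deltas": [[0,0.001,0,0],[0,0.001,0,0],[0,0,0,0]]}}

```text
time: 9.95
tool_pos: [560.9, -47.0, 169.6]
tcp_rot: [-1.571, 0.0, 0.294]
contact_force: [0.4, 0.1, -0.6]
grip_width: 13.3
```

{"name": "arm_command", "arguments": {"deltas": [[0,0.001,0,0],[0,0.001,0,0],[0,0,0,0]]}}

```text
time: 10.25
tool_pos: [560.8, -46.9, 167.6]
tcp_rot: [-1.571, 0.0, 0.294]
contact_force: [0.2, -0.1, -1.3]
grip_width: 13.2
```

{"name": "arm_command", "arguments": {"deltas": [[0,0.001,0,0],[0,0.001,0,0],[0,0,0,0]]}}

```text
time: 10.55
tool_pos: [560.9, -47.0, 165.6]
tcp_rot: [-1.571, 0.0, 0.294]
contact_force: [0.3, -0.3, -1.6]
grip_width: 13.3
```

{"name": "arm_command", "arguments": {"deltas": [[0,0.001,0,0],[0,0.001,0,0],[0,0,0,0]]}}

```text
time: 10.85
tool_pos: [561.0, -47.0, 163.8]
tcp_rot: [-1.571, -0.0, 0.294]
contact_force: [-0.2, -0.4, 0.9]
grip_width: 13.1
```

{"name": "arm_command", "arguments": {"deltas": [[0,0.001,0,0],[0,0.001,0,0],[0,0,0,0]]}}

```text
time: 11.15
tool_pos: [561.1, -47.0, 162.0]
tcp_rot: [-1.571, -0.0, 0.294]
contact_force: [0.1, -0.2, 1.8]
grip_width: 12.9
```

```bash
cat > f.py <<'E'
from h import *
a=[]
for i in range(6):
    o=bot.get_obs(); a.append(np.r_[o['contact_force'],o['tool_pos'],o['grip_width']]); vision.capture('top')
a=np.array(a); u=np.array([-.289,.957]); m=a.mean(0)
print('t',o['time'],'F',m[:3].round(2),'push',(m[:2]@u).round(2),'pos',m[3:6].round(2),'std',a.std(0)[:6].round(2),m[6].round(1))
E
python3 f.py
```

```text
t 11.4 F [0.08 0.13 2.21] push 0.1 pos [561.06 -46.99 162.  ] std [0.14 0.41 0.48 0.01 0.01 0.03] 13.3
```

{"name": "arm_command", "arguments": {"deltas": [[0,0.001,0,0],[0,0.001,0,0],[0,0,0,0]]}}

```text
time: 11.75
tool_pos: [561.1, -47.0, 159.9]
tcp_rot: [-1.571, -0.0, 0.294]
contact_force: [-0.3, -0.1, 4.7]
grip_width: 13.4
```

```bash
python3 f.py
```

```text
t 12.0 F [ 0.08 -0.06  4.06] push -0.08 pos [561.07 -47.   159.98] std [0.25 0.25 0.44 0.02 0.   0.03] 13.4
```

{"name": "arm_command", "arguments": {"deltas": [[0,0.001,0,0],[0,0,0,0]]}}

```text
time: 12.25
tool_pos: [561.1, -47.0, 158.9]
tcp_rot: [-1.571, -0.0, 0.294]
contact_force: [-0.8, -0.1, 5.9]
grip_width: 13.3
```

```bash
python3 f.py
```

```text
t 12.5 F [-0.38  0.1   5.52] push 0.2 pos [561.06 -47.01 158.94] std [0.47 0.38 0.29 0.01 0.02 0.04] 13.5
```

{"name": "arm_command", "arguments": {"deltas": [[0,0.0006,0,0],[0,0,0,0]]}}

```text
time: 12.75
tool_pos: [561.1, -47.0, 158.6]
tcp_rot: [-1.571, -0.001, 0.294]
contact_force: [-1.3, 0.6, 7.0]
grip_width: 13.3
```

```bash
python3 f.py
```

```text
t 13.0 F [-0.7   0.38  7.32] push 0.56 pos [561.13 -47.01 158.63] std [0.48 0.32 0.7  0.01 0.01 0.02] 13.3
```

{"name": "arm_command", "arguments": {"deltas": [[0,0,0.001,0],[0,0,0.001,0],[0,0,0.001,0]]}}

```text
time: 13.35
tool_pos: [560.6, -45.1, 158.7]
tcp_rot: [-1.573, -0.001, 0.294]
contact_force: [-0.0, -3.2, 5.5]
grip_width: 13.3
```

```bash
python3 f.py
```

```text
t 13.6 F [ 0.07 -2.53  6.24] push -2.44 pos [560.58 -44.99 158.74] std [0.51 0.35 0.58 0.02 0.06 0.01] 13.4
```

{"name": "arm_command", "arguments": {"deltas": [[0,0.0004,0,0],[0,0,0.001,0],[0,0,0.001,0],[0,0,0,0]]}}

```text
time: 14.05
tool_pos: [560.1, -43.2, 158.6]
tcp_rot: [-1.573, -0.001, 0.294]
contact_force: [-0.3, -2.1, 7.7]
grip_width: 13.4
```

```bash
python3 f.py
```

```text
t 14.3 F [-0.28 -2.73  7.72] push -2.53 pos [560.08 -43.16 158.57] std [0.37 0.39 0.35 0.01 0.01 0.01] 13.4
```

{"name": "arm_command", "arguments": {"deltas": [[0,0,0.001,0],[0,0,0.001,0],[0,0,0.001,0],[0,0,0,0]]}}

```text
time: 14.75
tool_pos: [559.2, -40.3, 158.6]
tcp_rot: [-1.573, -0.001, 0.294]
contact_force: [0.0, -3.1, 7.9]
grip_width: 13.1
```

```bash
python3 f.py
```

```text
t 15.0 F [-0.42 -2.9   7.87] push -2.66 pos [559.22 -40.27 158.58] std [0.34 0.43 0.56 0.01 0.01 0.01] 13.3
```

{"name": "arm_command", "arguments": {"deltas": [[0,0,0.0015,0],[0,0,0.0015,0],[0,0,0.0015,0],[0,0,0.0015,0],[0,0,0,0]]}}

```text
time: 15.55
tool_pos: [557.5, -34.4, 158.6]
tcp_rot: [-1.573, -0.001, 0.294]
contact_force: [-0.7, -2.9, 7.5]
grip_width: 13.5
```

```bash
python3 f.py
```

```text
t 15.8 F [-0.65 -2.68  7.7 ] push -2.38 pos [557.45 -34.46 158.56] std [0.25 0.56 0.37 0.01 0.01 0.02] 13.5
```

{"name": "arm_command", "arguments": {"deltas": [[0,0,0.002,0],[0,0,0.002,0],[0,0,0.002,0],[0,0,0.002,0],[0,0,0.002,0]]}}

```text
time: 16.35
tool_pos: [554.6, -25.0, 158.6]
tcp_rot: [-1.573, -0.001, 0.294]
contact_force: [0.0, -3.3, 8.3]
grip_width: 13.1
```

```bash
python3 f.py
```

```text
t 16.6 F [-0.3  -2.63  7.88] push -2.43 pos [554.54 -24.82 158.55] std [0.53 0.37 0.49 0.04 0.11 0.01] 13.4
```

{"name": "arm_command", "arguments": {"deltas": [[0,0,0.002,0],[0,0,0.002,0],[0,0,0.002,0],[0,0,0.002,0],[0,0,0.002,0]]}}

```text
time: 17.15
tool_pos: [551.7, -15.5, 158.6]
tcp_rot: [-1.573, -0.001, 0.294]
contact_force: [0.2, -4.3, 6.8]
grip_width: 13.0
```

```bash
python3 f.py
```

```text
t 17.4 F [-0.44 -2.87  7.66] push -2.62 pos [551.64 -15.25 158.55] std [0.52 0.74 0.55 0.04 0.1  0.02] 13.3
```

{"name": "arm_command", "arguments": {"deltas": [[0,0,0.002,0],[0,0,0.002,0],[0,0,0.002,0],[0,0,0.002,0],[0,0,0.002,0]]}}

```text
time: 17.95
tool_pos: [548.8, -5.9, 158.6]
tcp_rot: [-1.573, -0.001, 0.294]
contact_force: [-0.6, -3.9, 6.9]
grip_width: 13.4
```

```bash
python3 f.py
```

```text
t 18.2 F [-0.64 -3.    7.92] push -2.69 pos [548.73  -5.65 158.54] std [0.67 0.52 0.52 0.04 0.11 0.02] 13.3
```

{"name": "arm_command", "arguments": {"deltas": [[0,0,0.001,0],[0,0,0.001,0],[0,0,0.001,0],[0,0,0.001,0],[0,0,0,0]]}}

```text
time: 18.75
tool_pos: [547.6, -1.9, 158.5]
tcp_rot: [-1.573, -0.001, 0.294]
contact_force: [-0.7, -3.7, 8.1]
grip_width: 13.7
```

```bash
python3 f.py
```

```text
t 19.0 F [-0.45 -2.87  8.28] push -2.62 pos [547.6   -1.92 158.53] std [0.38 0.43 0.14 0.01 0.01 0.01] 13.4
```

{"name": "arm_command", "arguments": {"deltas": [[0,0,0.001,0],[0,0,0.001,0],[0,0,0,0]]}}

```text
time: 19.35
tool_pos: [547.1, -0.2, 158.5]
tcp_rot: [-1.573, -0.001, 0.294]
contact_force: [0.1, -2.9, 7.5]
grip_width: 13.3
```

```bash
python3 f.py
```

```text
t 19.6 F [-0.36 -3.45  7.38] push -3.2 pos [ 5.4710e+02 -2.2000e-01  1.5854e+02] std [0.27 0.4  0.29 0.01 0.02 0.02] 13.5
```

{"name": "arm_command", "arguments": {"deltas": [[0,0,0.001,0],[0,0,0,0]]}}

```text
time: 19.85
tool_pos: [546.9, 0.7, 158.6]
tcp_rot: [-1.573, -0.002, 0.294]
contact_force: [0.3, -2.7, 7.8]
grip_width: 13.1
```

```bash
python3 f.py
```

```text
t 20.1 F [ 0.22 -2.62  7.58] push -2.57 pos [546.93   0.82 158.55] std [0.67 0.39 0.17 0.01 0.06 0.01] 13.4
```

{"name": "arm_command", "arguments": {"deltas": [[0,0,0.001,0],[0,0,0,0]]}}

```text
time: 20.35
tool_pos: [546.8, 1.8, 158.6]
tcp_rot: [-1.573, -0.002, 0.294]
contact_force: [0.6, -3.0, 7.3]
grip_width: 13.0
```

```bash
python3 f.py
```

```text
t 20.6 F [ 0.2  -3.47  7.13] push -3.38 pos [546.78   1.79 158.57] std [0.44 0.29 0.37 0.01 0.01 0.01] 13.4
```

{"name": "arm_command", "arguments": {"deltas": [[0,0,0.001,0],[0,0,0,0]]}}

```text
time: 20.85
tool_pos: [546.7, 2.2, 158.6]
tcp_rot: [-1.575, -0.002, 0.294]
contact_force: [0.8, -5.8, 6.9]
grip_width: 13.3
```

```bash
python3 f.py; python3 - <<'E'
from h import *
s=shot('side'); t=shot('top'); a=cv2.resize(s['img'][140:240,280:400,::-1],None,fx=3.3,fy=4,interpolation=2); b=cv2.resize(t['img'][140:240,260:370,::-1],None,fx=3.6,fy=4,interpolation=2)
cv2.imwrite('pics/o1.png',np.hstack([a,b]))
E
```

```text
t 21.1 F [ 0.77 -5.52  6.66] push -5.5 pos [546.74   2.15 158.6 ] std [0.43 0.52 0.32 0.01 0.02 0.02] 13.5
```

View pics/o1.png

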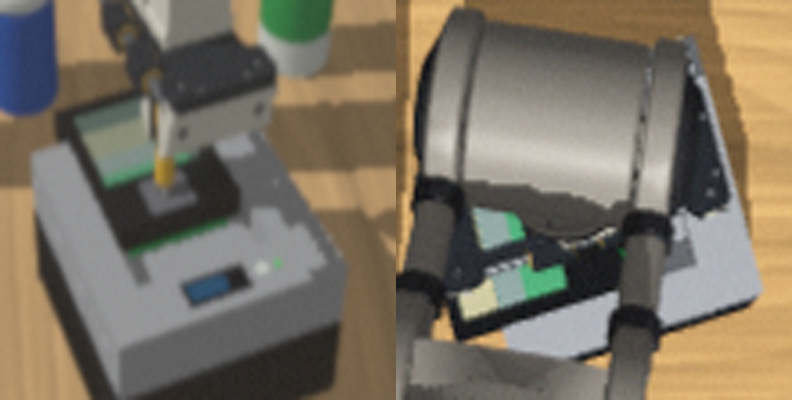

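The slide juts out past the scanner's far side and the push force rises sharply, so it is at the end stop. Lifting straight out.

{"name": "arm_command", "arguments": {"deltas": [[0,-0.003,-0.0008,0],[0,-0.005,-0.0008,0],[0,-0.012,0,0],[0,-0.02,0,0],[0,-0.02,0,0]]}}

```text
time: 21.75
tool_pos: [544.9, 2.9, 217.7]
tcp_rot: [-1.568, 0.003, 0.294]
contact_force: [0.2, -0.1, -0.6]
grip_width: 13.1
```

```bash
python3 f.py; python3 - <<'E'
from h import *
plan(420,-255.1,215,np.degrees(.287)+90)
E
```

```text
t 22.0 F [-0.13 -0.22 -0.5 ] push -0.17 pos [545.8    2.68 218.51] std [0.56 0.43 0.84 0.67 0.1  1.66] 13.3
dist 286.4 dhead -0.39
[-0.0324, 0.0003, -0.0351, np.float64(0.07)]
[-0.0324, 0.0003, -0.0351, np.float64(0.07)]
[-0.0323, 0.0003, -0.0351, np.float64(0.07)]
[-0.0323, 0.0003, -0.0352, np.float64(0.07)]
[-0.0322, 0.0003, -0.0352, np.float64(0.07)]
[-0.0322, 0.0003, -0.0352, np.float64(0.07)]
```

{"name": "arm_command", "arguments": {"deltas": [[-0.0325,0,-0.035,0],[-0.0325,0,-0.035,0],[-0.0325,0,-0.035,0],[-0.032,0,-0.035,0],[-0.032,0,-0.035,0]]}}

```text
time: 22.55
tool_pos: [440.6, -213.0, 216.7]
tcp_rot: [-1.569, 0.001, 0.294]
contact_force: [0.6, -0.3, -0.8]
grip_width: 13.7
```

{"name": "arm_command", "arguments": {"deltas": [[-0.032,0.03,-0.035,0.4],[0,0.045,0,0],[0,0.015,0,0],[0,0,0,0],[0,0,0,0]]}}

```text
time: 23.05
tool_pos: [423.9, -250.0, 130.9]
tcp_rot: [-1.57, 0.001, 0.287]
contact_force: [0.4, 0.6, -0.8]
grip_width: 13.2
```

```bash
python3 f.py; python3 - <<'E'
from h import *
plan(420,-255.1,61.7,np.degrees(.287)+90)
w=shot('wrist');s=shot('side');t=shot('top')
T=tool()
for q in (w,s): print(proj(q,[(T@[0,59.7,0,1])[:3],[420,-255.1,46]]).round(1).tolist())
a=cv2.resize(w['img'][140:280,250:390,::-1],(400,400),interpolation=2); b=cv2.resize(s['img'][230:330,230:330,::-1],(400,400),interpolation=2)
cv2.imwrite('pics/o2.png',np.hstack([a,b]))
c=cv2.resize(t['img'][140:240,260:370,::-1],(440,400),interpolation=2); d=cv2.resize(s['img'][140:260,270:400,::-1],(360,400),interpolation=2); cv2.imwrite('pics/o3.png',np.hstack([c,d]))
E
```

```text
t 23.3 F [ 0.22 -0.07 -0.69] push -0.13 pos [ 424.46 -250.22  131.84] std [0.21 0.32 0.49 0.28 0.12 0.47] 13.3
dist 70.5 dhead -0.02
[-0.0028, 0.0351, -0.0017, np.float64(0.01)]
[-0.0028, 0.0351, -0.0017, np.float64(0.01)]
[[323.3, 218.6], [318.7, 201.0]]
[[285.0, 285.6], [284.0, 294.9]]
```

View pics/o2.png

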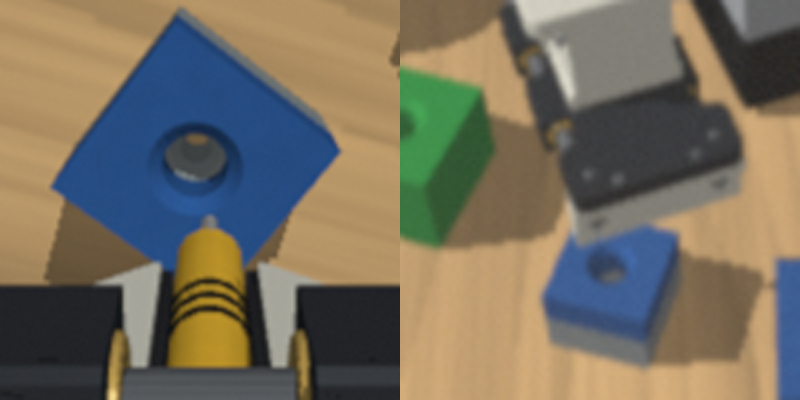

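View pics/o3.png

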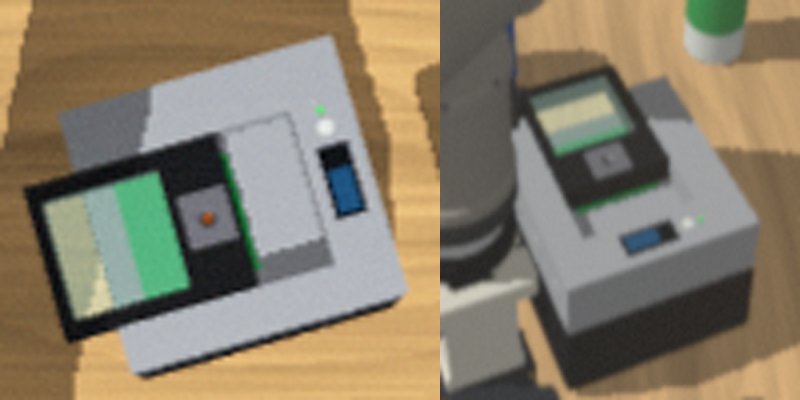

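The slide is fully out (top view) and the stand is empty below the pin. Correcting sideways, then settling before going down.

{"name": "arm_command", "arguments": {"deltas": [[-0.006,0.015,-0.003,0],[0,0,0,0],[0,0,0,0]]}}

```text
time: 23.8
tool_pos: [418.9, -254.6, 116.2]
tcp_rot: [-1.57, 0.0, 0.286]
contact_force: [0.3, -0.0, -0.2]
grip_width: 13.6
```

```bash
python3 f.py; python3 - <<'E'
from h import *
plan(419.7,-254.9,61.7)
w=shot('wrist');T=tool()
print(proj(w,[(T@[0,59.7,0,1])[:3],[420,-255.1,46],[419.2,-254.3,46]]).round(1).tolist())
cv2.imwrite('pics/o4.png',cv2.resize(w['img'][160:260,270:370,::-1],(500,500),interpolation=2))
E
```

```text
t 24.05 F [-0.04 -0.12 -0.8 ] push -0.1 pos [ 419.26 -254.77  116.47] std [0.23 0.37 0.41 0.16 0.06 0.14] 13.4
dist 54.7 dhead 0
[0.0002, 0.0274, -0.0001, 0.0]
[0.0002, 0.0274, -0.0001, 0.0]
[[323.1, 219.1], [322.4, 215.1], [323.7, 214.4]]
```

View pics/o4.png

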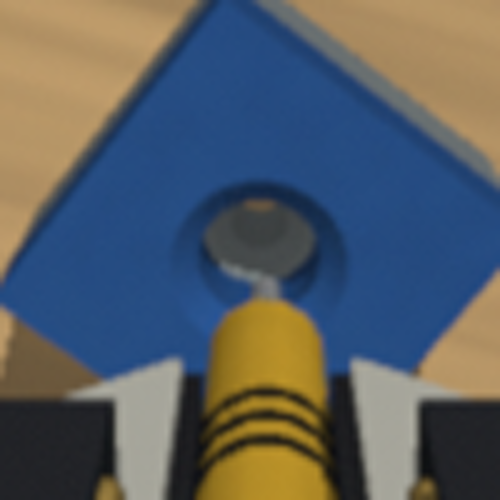

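The hole ring is centred near crop (260,262), with the tip at (265,282), just above the hole. That is in line within about 1–2 mm, so I'm going down.

{"name": "arm_command", "arguments": {"deltas": [[0,0.01,0,0],[0,0.01,0,0],[0,0.005,0,0],[0,0,0,0]]}}

```text
time: 24.55
tool_pos: [418.4, -254.2, 89.8]
tcp_rot: [-1.569, 0.001, 0.287]
contact_force: [0.5, 0.5, -1.1]
grip_width: 13.7
```

{"name": "arm_command", "arguments": {"deltas": [[0,0.005,0,0],[0,0.005,0,0],[0,0,0,0]]}}

```text
time: 24.85
tool_pos: [418.7, -254.5, 80.4]
tcp_rot: [-1.57, 0.001, 0.287]
contact_force: [-0.6, 0.7, -1.1]
grip_width: 13.6
```

```bash
python3 f.py
```

```text
t 25.1 F [ 0.12  0.2  -0.98] push 0.15 pos [ 418.97 -254.7    80.98] std [0.43 0.3  0.42 0.16 0.12 0.3 ] 13.4
```

{"name": "arm_command", "arguments": {"deltas": [[0.0005,0.004,0,0],[0,0.004,0,0],[0,0.003,0,0],[0,0,0,0]]}}

```text
time: 25.55
tool_pos: [419.2, -254.3, 69.5]
tcp_rot: [-1.57, 0.001, 0.287]
contact_force: [1.7, -0.5, -1.2]
grip_width: 13.4
```

```bash
python3 f.py
```

```text
t 25.8 F [ 0.25 -0.41 -1.14] push -0.46 pos [ 419.4  -254.53   69.89] std [0.72 0.34 0.32 0.14 0.11 0.25] 13.5
```

{"name": "arm_command", "arguments": {"deltas": [[0,0.003,0,0],[0,0.003,0,0],[0,0.001,0,0],[0,0,0,0]]}}

```text
time: 26.25
tool_pos: [419.3, -254.5, 62.8]
tcp_rot: [-1.57, 0.0, 0.287]
contact_force: [-0.2, 0.8, -0.6]
grip_width: 13.5
```

```bash
python3 f.py
```

```text
t 26.5 F [ 0.21  0.12 -0.76] push 0.05 pos [ 419.46 -254.57   63.  ] std [0.32 0.47 0.26 0.06 0.06 0.12] 13.5
```

{"name": "arm_command", "arguments": {"deltas": [[0,0.001,0,0],[0,0,0,0],[0,0,0,0]]}}

```text
time: 26.85
tool_pos: [419.5, -254.6, 62.0]
tcp_rot: [-1.571, -0.0, 0.287]
contact_force: [0.8, 0.1, -1.4]
grip_width: 13.5
```

{"name": "arm_command", "arguments": {"deltas": [[0,0,0,0],[0,0,0,0],[0,0,0,0],[0,0,0,0],[0,0,0,0]], "claw": 0}}

```text
time: 27.35
tool_pos: [419.5, -254.6, 62.1]
tcp_rot: [-1.571, -0.0, 0.287]
contact_force: [-0.8, 0.2, -0.2]
grip_width: 48.5
```

{"name": "arm_command", "arguments": {"deltas": [[0,0,0,0],[0,0,0,0],[0,0,0,0],[0,0,0,0],[0,0,0,0]]}}

```text
time: 27.85
tool_pos: [419.5, -254.6, 62.1]
tcp_rot: [-1.571, -0.0, 0.287]
contact_force: [-0.3, -0.4, -0.1]
grip_width: 88.3
```

{"name": "arm_command", "arguments": {"deltas": [[0,-0.015,0,0],[0,-0.04,0,0],[0,-0.045,0,0],[0,-0.04,0,0],[0,0,0,0]]}}

```text
time: 28.35
tool_pos: [421.7, -256.4, 207.5]
tcp_rot: [-1.58, -0.006, 0.287]
contact_force: [1.1, 0.7, -0.3]
grip_width: 91.8
```

```bash
python3 f.py; python3 - <<'E'
from h import *
w=shot('wrist');s=shot('side');t=shot('top')
print(find(w,'pin'),find(w,'pin_stand')[:3],find(t,'guard_slide'),[find(t,n) for n in ('wipes_tub','spray_bottle','swab_box')])
print(proj(w,[[419.5,-254.5,96],[419.5,-254.5,46]]))
a=cv2.resize(w['img'][140:280,250:390,::-1],(400,400),interpolation=2); b=cv2.resize(t['img'][120:270,260:420,::-1],(400,375),interpolation=2); b=cv2.copyMakeBorder(b,0,25,0,0,0)
cv2.imwrite('pics/o5.png',np.hstack([a,b]))
E
```

```text
t 28.6 F [ 0.44  0.27 -0.38] push 0.14 pos [ 419.74 -254.81  202.89] std [0.52 0.24 0.17 1.08 0.87 2.47] 91.8
[(0.75, array([ 414.6, -256.6,   91.6]))] [(0.89, array([ 417.3, -259.6,   42. ])), (0.69, array([ 392.1, -367.7,   42.6])), (0.68, array([ 301.8, -159.6,   62. ]))] [(0.71, array([536.7,  44.2, 113.5]))] [[(0.6, array([437.1, 257.6, 108.1]))], [(0.6, array([694.5, 277.9, 137.8]))], [(0.83, array([ 696.3, -300.2,   52.4]))]]
[[321.97748472 202.34687992]
 [321.98665383 188.32494721]]
```

View pics/o5.png

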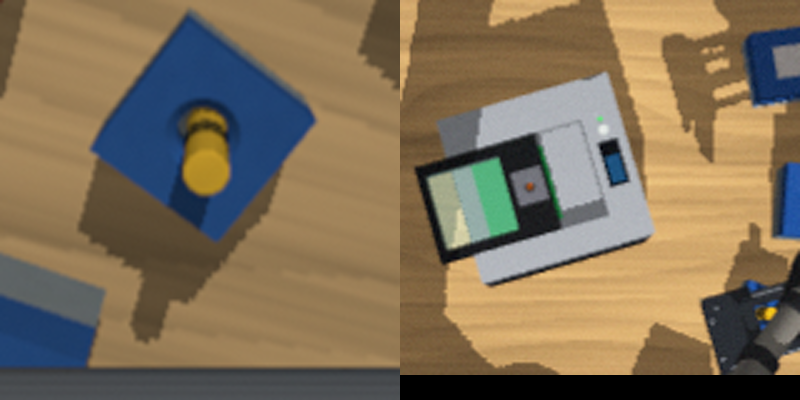

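The pin stands upright in its stand, looking just as it did at the start. The slide is fully out, and the bystanders read within about 5 mm of their first positions. Handing in.

```bash
python3 -c "
from h import *
print(job.close_job())"
```

```text
the job is handed in; nothing more can be done
None
```

The guard slide is out to its end stop and the pin is back home in its stand. I handed the job in at about 29 s of the 67 s; no verdict was reported.

- **Press:** I felt the button face about 11 mm below the deck and pressed it down to its bottom at roughly 8 N, with the slide still at home.
- **Push:** I kept the button down at about 7 to 9 N throughout. The push took about 2.5 to 3 N and rose to 5.5 N at the stop, well under the 12 N and 25 N limits.
- **Last checks:**
  - The networks put the slide's centre about 47 mm from where it started.
  - The pin looks upright and fully seated, as at the start; I released it within about 0.5 mm of the height at which I had gripped it.
  - Tub, bottle and carton read within about 5 mm of their first positions, which is the detectors' own error.
  - The gripper was open, about 100 mm above the pin, and touched nothing.
- **Disagreements:**
  - My first estimate of the recess was about 5 mm off, probably because the arm was still moving. I corrected it from a closer look.
  - The side and wrist cameras differed by about 2 mm at the hole, which the chamfer allowed for.

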